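Push the used slide mailer into the discard chute

ROBOT

A 7-joint arm with a two-finger parallel gripper is mounted at the origin on the work surface. World frame = base frame: x ahead of the robot, y to its left, z up, the work surface at z = 0. Lengths are in m, angles in degrees, forces in N, time in s.
With the tool pointing down it reaches from about 0.4 to 0.9 m from the base axis. Payload 5.5 kg.
Tool frame: the origin (TCP) lies on the centre line of the jaws, within the pads' length; the fingertips stand 17 mm ahead of it and the grasp point (between the pads) lies 2 mm behind it; z points along the fingers, y is the line along which they close (so a half turn about z gives the same grasp; the last joint's range is limited). The gripper opens to 85 mm and grips with 20 to 120 N. Pads are 22 mm wide; open, the fingers measure 114 mm over their backs; the gripper's body (76 mm by 85 mm) begins 54 mm behind the grasp point. The pads swing forward as they close: fully open they stand 13 mm farther back than shut.
Start: joints at [79.481, 28.699, -24.465, 88.831, 12.651, 65.22, -12.049], TCP at [0.281, -0.586, 0.248] pointing down, gripper open.
Joint ranges: [-164.97, 164.97], [-17.58, 116.51], [-87.97, 89.64], [11.32, 138.91], [-80.73, 260.73], [10.89, 115.49], [-147.41, 147.41]. Speed limits (degrees/s): [147.25, 147.25, 180, 180, 180, 180, 180].

INTERFACE

Orientations are given as a 3x3 rotation matrix whose columns are the frame's x, y, z axes.
In Python, from workcell import move_to, servo_line, move_joints, ungrasp, grasp, wait, inverse_kinematics, read_state, grab_frame, Unreachable, job_done gives the robot as it stands. The module is installed in compiled form; this text tells all that it offers. Calls block until the motion is done:
- move_to(position, orientation): joint-space move of the TCP to a pose.
- servo_line(position, frame=None, max_speed=0.15): straight line of the TCP; frame=None keeps the orientation; max_speed is the mean speed in m/s.
- move_joints(angles): joint-space move.
- ungrasp() and grasp(strength=None): open the fingers fully, or close them until they stop; strength is the grip in N (None keeps the last).
- wait(seconds).
- inverse_kinematics(position, orientation): joint angles nearest the present ones, or None.
- read_state(): the state.
- grab_frame(name): name is "side" or "top" or "wrist"; returns a dict with "img" (480x640x3 uint8, red, green, blue), "fx", "fy", "cx", "cy" (pixels), "k1" (the pictures are not rectified: a ray, as slopes to the right and down, at radius r is drawn at 1 + k1 r^2 times it, then the intrinsics apply), "pose" (4x4, takes a point from camera to world coordinates). Camera axes: x right, y down, z forward; pixel columns grow to the right and rows downward; lengths in m; the calibration is good to about 2 mm. A picture is of the moment at which its call begins. There is no depth.
A pose or a line that the arm cannot do raises Unreachable and nothing moves.
- job_done(): hands the job in; it is judged then, once.
The state is a dict: "clock": time; "joint_positions": joint angles; "qvel": joint speeds; "joint_efforts": joint torques, N m; "eef_pos": TCP position; "tcp_rot": TCP orientation; "force": force on the tool from outside, world axes, zero at the start; "torque": the same for the moment, N m; "gripper_width": finger opening in m; "grasp_force": force on a finger pad.
Only numpy, scipy, OpenCV 4.12 (cv2) and the standard library are available. Lean on these libraries where they do the work, as an engineer would, in place of code of your own. Each camera call takes 0.05 s, during which the arm holds its last target. There are 200 camera calls.

TASK

Clear the used slide mailer, the oblong flat box on the raised steel ledge, by pushing it off the ledge's far edge so that it drops into the discard chute below. Push it along, do not pick it up, and leave the round jar and the square box standing where they are on the ledge.

Things in the scene. Friction and masses are not known exactly. Their poses are not given: they have to be found in the camera images.
- mailer: used slide mailer: loose oblong flat white plastic box, 30 (its x) by 82 (its y) by 22 mm high, about 60 g, lying flat on the ledge about 120 mm from its neighbours, with its long side roughly along the drop edge (within about 20 degrees). Origin at the centre of its underside, z up.
- jar: round white plastic screw-top jar, 44 mm across and 42 mm high, loose, standing on the ledge: to be left alone. Origin at the centre of its underside, z up.
- slip_box: square white plastic cover-slip box, 44 by 44 by 22 mm high, loose, lying on the ledge: to be left alone. Origin at the centre of its underside, z up.
- stand: Fixed steel ledge with chute. Origin on the table below the middle of the drop edge; x level from ledge to chute (roughly away from the robot), y along the edge, z up. Ledge: flat, no rims, x -120..0, y ±200 mm, top 110 mm above the table; the three things stand on it about 60 mm from the edge. Chute: inside x 0..130, y ±195, wall tops 95 mm, floor sloping from 45 down to 10 mm above the table.

How it is judged:
By the outcome, as a careful person would: the job done as asked, in the order asked, and still so for the second after the job is handed in, with the robot touching nothing.
It also fails if it takes over 26 s, if anything falls off the work surface, if the arm or the gripper's body presses on something with over 40 N, if the wrist force passes 120 N, or if a joint passes its speed limit or range.

## Working session

There is one attempt and no reset: what is moved stays moved. The work goes in short steps, each a Python script; the robot and the scene stay as the last script left them, time stands still between calls to the robot, and variables do not carry over. Pictures are saved under pics/ and viewed, at most 10 in all, crops included, and the job is handed in when it is done.

```bash
mkdir -p pics
python3 - <<'E'
from workcell import *
import cv2,numpy as np
for n in("top","side"):
    f=grab_frame(n);cv2.imwrite(f"pics/{n}0.png",f["img"][:,:,::-1]);print(n,f["fx"],f["fy"],f["cx"],f["cy"],f["k1"],np.round(f["pose"],4).tolist())
s=read_state();print(s["clock"],s["force"],s["tcp_rot"])
E
```

```text
top 475.57982546903395 475.57982546903395 327.601501519667 235.39089816344892 -0.06056670393299159 [[-0.1313, -0.9713, 0.1983, 0.4482], [-0.9913, 0.1283, -0.0278, 0.0248], [0.0016, -0.2002, -0.9798, 0.7291], [0.0, 0.0, 0.0, 1.0]]
side 489.1198510183221 489.1198510183221 308.87045371369607 228.98493719701764 -0.03945441727280695 [[0.9823, -0.1537, 0.1073, 0.4928], [-0.1873, -0.7899, 0.5839, -0.3557], [-0.005, -0.5937, -0.8047, 0.6068], [0.0, 0.0, 0.0, 1.0]]
0.1 [ 0.33582945 -0.59967306 -0.30903078] [[ 9.01811316e-01  4.32129446e-01 -7.01963209e-04]
 [ 4.32130011e-01 -9.01809859e-01  1.62230828e-03]
 [ 6.80098347e-05 -1.76635533e-03 -9.99998438e-01]]
```

View pics/top0.png

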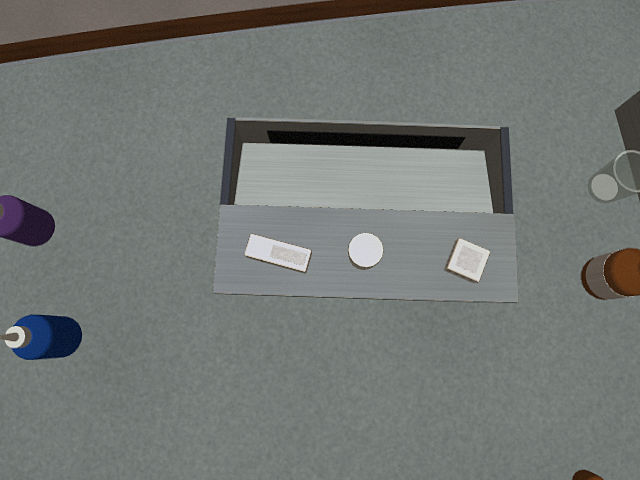

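View pics/side0.png

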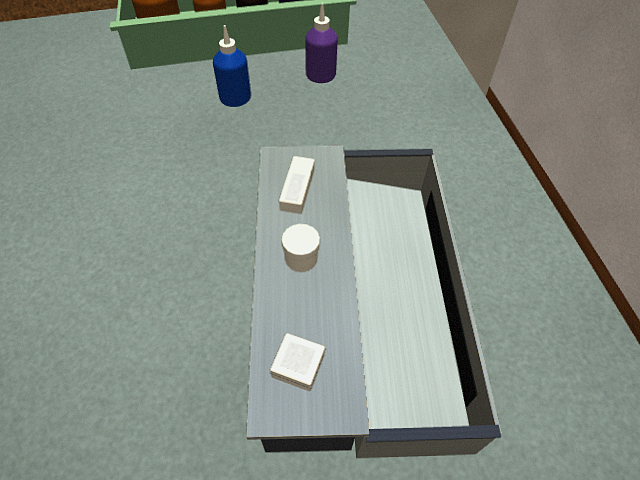

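The top view shows the mailer at about (278,253), the jar at (366,250) and the box at (468,260). The ledge corners are about (221,205), (514,213), (517,301) and (214,293), with the drop edge on the upper side. The side view agrees.

```bash
cat > h.py <<'E'
import cv2,numpy as np
from workcell import *
def cast(f,px,z):
    K=np.array([[f["fx"],0,f["cx"]],[0,f["fy"],f["cy"]],[0,0,1]])
    n=cv2.undistortPoints(np.array(px,float).reshape(-1,1,2),K,np.array([f["k1"],0,0,0])).reshape(-1,2)
    P=np.array(f["pose"]);d=np.c_[n,np.ones(len(n))]@P[:3,:3].T;o=P[:3,3]
    return (o+d*((z-o[2])/d[:,2])[:,None])[:,:2]
def mailer(f,roi,thr,z=0.132):
    g=f["img"].min(2);m=np.zeros_like(g);x0,y0,x1,y1=roi;m[y0:y1,x0:x1]=(g[y0:y1,x0:x1]>thr)*255
    m=cv2.morphologyEx(m,cv2.MORPH_CLOSE,np.ones((7,7),np.uint8))
    c=max(cv2.findContours(m,0,2)[0],key=cv2.contourArea)
    w=cast(f,c[:,0,:],z); (cc,s,a)=cv2.minAreaRect((w*1000).astype(np.float32))
    return np.array(cc)/1000,s,a,cv2.boxPoints((cc,s,a))
E
python3 - <<'E'
from h import *
f=grab_frame("top")
L=cast(f,[(221,205),(514,213),(517,301),(214,293)],.11);print(np.round(L,3).tolist(),np.linalg.norm(L-np.roll(L,-1,0),axis=1))
for nm,roi,z in(("mailer",(235,225,325,280),.132),("jar",(340,225,395,275),.152),("box",(435,230,500,290),.132)):
    for t in (170,200): r=mailer(f,roi,t,z);print(nm,t,r[:3])
f=grab_frame("side")
for t in (170,200): print("side mailer",mailer(f,(270,150,325,215),t)[:3])
L=cast(f,[(261,147),(343,146),(368,434),(248,437)],.11);print(np.round(L,3).tolist())
E
```

```text
[[0.634, 0.144], [0.571, -0.247], [0.454, -0.227], [0.517, 0.164]] [0.39677702 0.11862033 0.39557413 0.11848819]
mailer 170 (array([0.55604596, 0.07422176]), (80.35939025878906, 28.339017868041992), 67.09457397460938)
mailer 200 (array([0.55620471, 0.07419567]), (79.04340362548828, 27.316003799438477), 67.07392120361328)
jar 170 (array([ 0.54144727, -0.03557133]), (40.72905731201172, 41.306583404541016), 81.9477310180664)
jar 200 (array([ 0.54147729, -0.03544844]), (40.796756744384766, 40.80078887939453), 70.90104675292969)
box 170 (array([ 0.51480811, -0.16662889]), (42.24885177612305, 42.06692123413086), 58.62030792236328)
box 200 (array([ 0.51497504, -0.16670142]), (41.107852935791016, 41.022159576416016), 58.69275665283203)
side mailer (array([0.55610858, 0.07211365]), (81.74054718017578, 29.44230842590332), 66.83657836914062)
side mailer (array([0.55602197, 0.07205019]), (80.49684143066406, 28.477169036865234), 66.81458282470703)
[[0.519, 0.163], [0.635, 0.142], [0.569, -0.249], [0.454, -0.23]]
```

Both views agree and the sizes match. In the stand frame the mailer is at about (-66, +116) mm, turned 14° from the edge, with its jar-side end nearer the robot. I'll push with the shut fingers, approaching from behind and above first.

```bash
cat >> h.py <<'E'
XS=np.array([.987,-.159]);YS=np.array([.159,.987]);O=np.array([.602,-.053])
def W(x,y,z): return [*(O+XS*x+YS*y),z]
R=np.array([[.987,-.159,0],[-.159,-.987,0],[0,0,-1]]).T
R=np.linalg.svd(R)[0]@np.linalg.svd(R)[2]
E
python3 - <<'E'
from h import *
print(np.linalg.det(R)); grasp(20); move_to(W(-.135,.115,.17),R); s=read_state();print(s["clock"],s["eef_pos"],W(-.135,.115,.17),s["gripper_width"],s["force"])
f=grab_frame("side");cv2.imwrite("pics/s1.png",cv2.resize(f["img"][60:320,180:440,::-1],(600,600)))
E
```

```text
1.0
3.4583 [0.48740113 0.08114774 0.16999557] [np.float64(0.48704), np.float64(0.08197000000000002), 0.17] 7.769491496741441e-05 [-0.96643564  0.4806938   0.38421276]
```

View pics/s1.png

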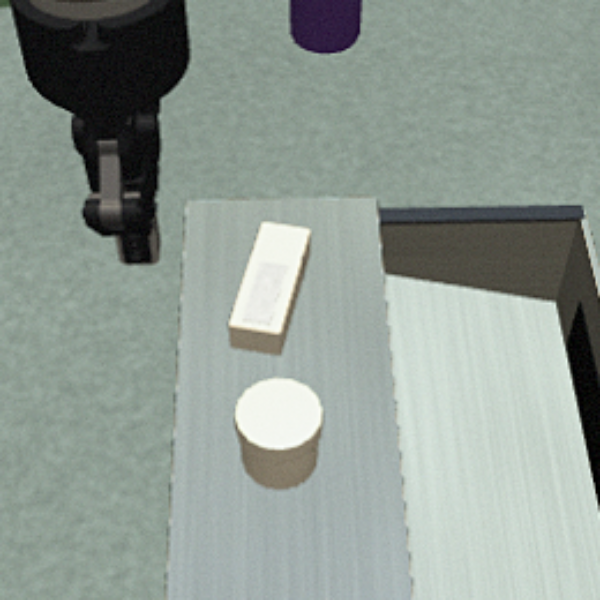

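The crop shows the shut fingertips at about (140,263), which is full-frame (240.7,174), behind the ledge. The mailer is untouched. I'll check the tip height from that pixel, then lower and push.

Run:
```python
from h import *
f=grab_frame("side")
for z in (.14,.147,.153,.16): print(z,cast(f,[(240.7,174)],z)-[.4874,.0811])
```

```text
0.14 [[-0.00255974  0.00585445]]
0.147 [[-0.0024409  -0.00078333]]
0.153 [[-0.00233904 -0.00647286]]
0.16 [[-0.0022202  -0.01311065]]
```

The tip height of about 0.153 fits the 17 mm given. Next is lowering and a first part of the push.

Run:
```python
from h import *
servo_line(W(-.135,.115,.135),R,.08); print(read_state()["force"])
servo_line(W(-.06,.115,.135),R,.04); s=read_state();print(s["clock"],s["eef_pos"],s["force"])
f=grab_frame("side");cv2.imwrite("pics/s2.png",cv2.resize(f["img"][60:320,180:440,::-1],(600,600)))
```

```text
[-0.26138175  0.42218225  0.55630458]
6.175 [0.56098707 0.07007377 0.1350512 ] [ 0.17138819  0.03528151 -0.98446694]
```

View pics/s2.png

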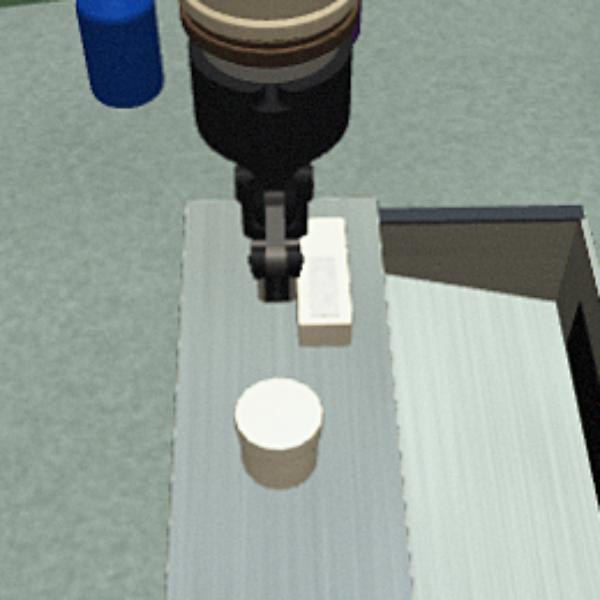

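The mailer has turned square to the edge. The fingertips at (278,295) are against its long side, and the jar hasn't moved. I'll push it off, then lift and retreat.

Run:
```python
from h import *
servo_line(W(.03,.115,.135),R,.05); print(read_state()["force"])
servo_line(W(-.01,.115,.21),R,.15)
move_to(W(-.16,.115,.26),R); wait(.3); s=read_state();print(s["clock"],s["force"])
f=grab_frame("side");cv2.imwrite("pics/s3.png",f["img"][:,:,::-1])
f=grab_frame("top")
for nm,roi in(("jar",(340,225,395,275)),("box",(435,230,500,290))): print(nm,mailer(f,roi,170,.152 if nm=="jar" else .132)[:3])
```

```text
[ 0.37037293  0.36411366 -0.06968356]
9.8667 [-0.67585113  0.464522   -0.91975844]
jar (array([ 0.54145233, -0.03557205]), (40.72905731201172, 41.29624557495117), 81.9477310180664)
box (array([ 0.5147243, -0.1665647]), (41.9928092956543, 41.55007553100586), 58.58623123168945)
```

View pics/s3.png

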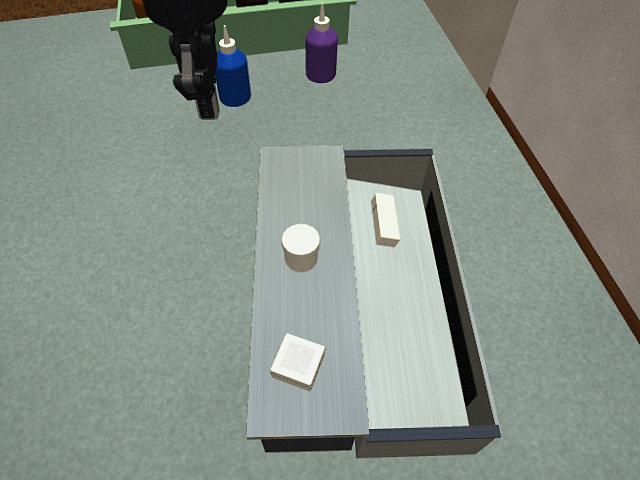

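The mailer is on the chute floor at about (386,219). The jar and box haven't moved, and the arm is clear of everything.

```bash
python3 -c "
from workcell import *
wait(.5);print(job_done())"
```

```text
the job is handed in; nothing more can be done
None
```

The mailer was pushed off the far edge and lies in the chute; the jar and the square box stayed where they were, and the job was handed in at about 10.5 s.

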